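# Shim the rocking test chamber

## Robot

A 6-joint arm with a two-finger parallel gripper is mounted at the origin on the work surface. World frame = base frame: x ahead of the robot, y to its left, z up, the work surface at z = 0. Lengths are in mm, angles in rad, forces in N, time in s.
With the tool pointing down it reaches from about 325 to 900 mm from the base axis. Payload 6.1 kg.
Tool frame: the origin (TCP) lies midway between the tips of the shut fingers; the grasp point (between the pads) lies 19 mm behind it; z points along the fingers, y is the line along which they close (so a half turn about z gives the same grasp; the last joint's range is limited). The gripper opens to 87 mm and grips with 3 to 60 N. Pads are 19 mm wide; open, the fingers measure 117 mm over their backs; the gripper's body (75 mm by 190 mm) begins 51 mm behind the grasp point.
Start: joints at [-1.465, 0.22, 1.526, -0, 1.395, -0.126], TCP at [143.574, -608.278, 222.538] pointing down, gripper open.
Joint ranges: [-2.98, 2.98], [-0.91, 2.08], [0.09, 2.57], [-1.24, 4.39], [0.2, 2.65], [-2.68, 2.68]. Speed limits (rad/s): [2.57, 2.57, 3.01, 3.14, 3.14, 3.14].

## Interface

Orientations are given as a unit quaternion [w, x, y, z].
In Python, from rig import env gives the robot as it stands.
- The arm moves only by the shell command python3 -m jog 'ROWS' [FORCE]. ROWS is JSON, a list that holds one entry, the list of rows, each a list of 7 numbers: the shift along the tool's x, y, z in mm, then the turn, a rotation vector about the tool's x, y, z in rad, then the finger opening in mm, from 0 to 87. In form: [[[dx, dy, dz, wx, wy, wz, grip], ...]]. A call has 1 to 12 rows; each row is the pose to reach, as a shift and turn from the pose commanded when the call began, along the tool's axes at that moment; what a row does not reach only later rows make up. A row lasts 1/8 s, in which the tool goes at most 62.5 mm and 10.7 degrees, less where a joint would pass 70% of its speed; a pose out of reach is approached as far as the arm can. A call with a gripper value outside its range is refused whole. The fingers move at their own pace and stop on an object; FORCE is the grip in N (left out, the last holds). Time passes only in rows, so rows that repeat a pose let the fingers close. It gives the time, the measured TCP pose, the force, the opening and the grip force at its end, in the units of the state.
- env.read_state(): the state, without advancing time (a new reading comes with each control period).
- env.camera(name): name is "side" or "top" or "wrist"; returns the picture (420x560x3 uint8, red, green, blue); there is no depth.
- env.get_calibration(name): a dict with "fx", "fy", "cx", "cy" (pixels), "dist_coeffs" ([k1, k2, p1, p2, k3] as OpenCV has them; the pictures are not rectified), "camera_from_world" (4x4, takes a point from world to camera coordinates); the wrist camera has in their place "hand_eye" (4x4, takes a point from camera to tool coordinates, whose origin is the TCP and whose axes are the flange's). Camera axes: x right, y down, z forward; pixel columns grow to the right and rows downward; lengths in mm; the calibration is good to about 2 mm. A picture is of the moment at which its call begins: read the wrist's pose just before it. get_calibration takes no time and is no camera call.
- env.finish_job(): hands the job in; it is judged then, once.
The state is a dict: "time": time; "joints": joint angles; "joint_vel": joint speeds; "joint_efforts": joint torques, N m; "tcp_pos": TCP position; "orientation": TCP orientation; "wrist_force": force on the tool from outside, world axes, zero at the start; "torque": the same for the moment, N m; "opening": finger opening in mm; "gripper_force": force on a finger pad.
Only numpy, scipy, OpenCV 4.12 (cv2) and the standard library are available. Lean on these libraries where they do the work, as an engineer would, in place of code of your own. Each camera call takes 0.05 s, during which the arm holds its last target. There are 200 camera calls.

## Task

The white test chamber rocks because its near foot, the one on the robot's side beside the orange wedge, is too short. Push the wedge along the bench with the fingers, thin end first, under that foot until the chamber stands level and no longer rocks, then back away. Do not pick the wedge up, do not push on the chamber itself, and leave the bottle, clamp and coupling where they are.

Things in the scene. Friction and masses are not known exactly. Their poses are not given: they have to be found in the camera images.
- rig: Two black rubber pads, 40 mm across, 3 mm high, fixed to the bench under the chamber's left and right feet. Origin on the bench directly below the chamber's short foot; +x points along the bench to below the chamber's middle (110 mm away), so the wedge has to go in along +x; z up. The pads are at (110, 110) and (110, -110) mm.
- chamber (a joint): Rocking of the chamber about its left and right feet, rad: 0 = level, all four feet bearing (a hard stop: the long far foot is then down); 0.08 = tipped fully towards the short foot, where it rests at the start because its weight leans that way. Chamber about 3 kg; the short foot bears down with 2.5 to 9 N.
- chamber_lid (a point): Centre of the top of the chamber's white lid, 215 mm up (fittings on it 15 mm more). The chamber: a white drum 150 mm across, 85 to 150 mm above the bench, a clear tube and the lid above, on four thin splayed steel legs with black ball feet 32 mm across, 110 mm from its middle axis, so the short foot stands 35 mm out beyond the drum.
- short_foot (a point): Lowest point of the short foot, a black rubber ball 32 mm across. It is about 1 mm above the bench when the chamber is tipped (start) and 10 mm above it when level.
- wedge: Loose orange wedge lying on the bench, 100 mm long, 45 mm wide, about 60 g. Flat underside; flat upper face rising evenly from 1.5 mm at the thin end (+x) to 18.5 mm at the upright heel face (-x). Origin at the middle of the underside; z up. It is 10 mm thick at its middle, so the chamber becomes level when the short foot stands about over the wedge's origin.
- wedge_tip (a point): Middle of the wedge's thin edge, on the underside (50 mm along +x from the wedge's origin).
- wedge_heel (a point): Middle of the lower edge of the wedge's upright heel face, which is pushed (50 mm along -x from the wedge's origin). Pushing it in under the foot takes about 4 to 15 N; once the chamber is level the wedge jams and the push rises. Friction then holds it in place.
- bottle: Loose amber bottle with white cap, 48 mm across, 95 mm tall; origin at the centre of its underside. Leave alone.
- clamp: Loose black clamp block 40 x 34 x 30 mm with a knob on top, 60 mm tall in all; origin at the centre of its underside. Leave alone.
- coupling: Loose steel coupling, flanged, 48 mm across, 50 mm tall; origin at the centre of its underside. Leave alone.
Things that resemble listed ones, but are neither listed nor needed, are in the scene too. Several things have the shape of the wedge; the one meant has the colours described above.

How it is judged:
By the outcome, as a careful person would: the job done as asked, in the order asked, and still so for the second after the job is handed in, with the robot touching nothing.
It also fails if it takes over 64 s, if anything falls off the work surface, if the arm or the gripper's body presses on something with over 40 N, if the wrist force passes 120 N, or if a joint passes its speed limit or range.

## Working session

There is one attempt and no reset: what is moved stays moved. The work goes in short steps, Python scripts to look and compute and a shell command to move; the robot and the scene stay as the last step left them, time stands still between calls to the robot, and variables do not carry over. Pictures are saved under pics/ and viewed, at most 10 in all, crops included, and the job is handed in when it is done.

```bash
mkdir -p pics; cat > h.py <<'E'
import numpy as np, cv2
from rig import env
def snap(n,f):
    im=env.camera(n); cv2.imwrite('pics/'+f,cv2.cvtColor(im,cv2.COLOR_RGB2BGR)); return im
def K(n):
    c=env.get_calibration(n); return c,np.array([[c['fx'],0,c['cx']],[0,c['fy'],c['cy']],[0,0,1.]]),np.array(c['dist_coeffs'],float)
def R(q): 
    from scipy.spatial.transform import Rotation as r
    return r.from_quat([q[1],q[2],q[3],q[0]]).as_matrix()
def wfc(n):
    c=env.get_calibration(n)
    if 'hand_eye' in c:
        s=env.read_state(); T=np.eye(4);T[:3,:3]=R(s['orientation']);T[:3,3]=s['tcp_pos']
        return T@np.array(c['hand_eye'])
    return np.linalg.inv(np.array(c['camera_from_world']))
def ray(n,px,z):
    c,k,d=K(n);T=wfc(n)
    u=cv2.undistortPoints(np.array(px,float).reshape(-1,1,2),k,d)[:,0]
    D=np.c_[u,np.ones(len(u))]@T[:3,:3].T
    z=np.broadcast_to(z,len(u)); t=(z-T[2,3])/D[:,2]
    return T[:3,3]+D*t[:,None]
def proj(n,P):
    c,k,d=K(n);T=np.linalg.inv(wfc(n))
    return cv2.projectPoints(np.array(P,float).reshape(-1,1,3),cv2.Rodrigues(T[:3,:3])[0],T[:3,3],k,d)[0][:,0]
E
python3 - <<'E'
from h import *
a=snap('top','t0.png');b=snap('side','s0.png')
s=env.read_state();print(s)
for n in('top','side'):print(n,wfc(n)[:3,3],wfc(n)[:3,2])
print(env.get_calibration('wrist')['hand_eye'])
E
```

```text
{'time': 0.1, 'joints': array([-1.46513757e+00,  2.21159616e-01,  1.52751775e+00,  2.48982378e-05,
        1.39470283e+00, -1.26092738e-01]), 'joint_vel': array([ 0.00121129, -0.00132374, -0.00246319,  0.0008882 ,  0.00142779,
       -0.00059493]), 'joint_efforts': array([ 1.97099449e-03, -4.95944524e+01, -3.88517332e+01,  6.99627679e-02,
        5.14209433e-02, -4.99043358e-05]), 'tcp_pos': array([ 143.4999386 , -607.71761373,  221.52786126]), 'orientation': array([-8.93600876e-04,  9.93293771e-01,  1.15614385e-01,  2.13855140e-05]), 'wrist_force': array([0.38668181, 0.6470422 , 0.92717605]), 'torque': array([ 0.00628193, -0.05623699, -0.02119829]), 'gripper_force': 0.0, 'opening': 87.39394836156391}
top [406.04287442  60.37652962 905.11554453] [ 0.20696167 -0.03807845 -0.97760774]
side [204.09363236 902.78208225 763.2970151 ] [ 0.32645402 -0.78045086 -0.53322062]
[[-1.73049831e-04 -9.57601303e-01 -2.88096710e-01  7.94306449e+01]
 [ 9.99999797e-01  1.11177184e-05 -6.37619699e-04 -3.12319192e-01]
 [ 6.13788432e-04 -2.88096762e-01  9.57601107e-01 -1.62701721e+02]
 [ 0.00000000e+00  0.00000000e+00  0.00000000e+00  1.00000000e+00]]
```

View pics/t0.png

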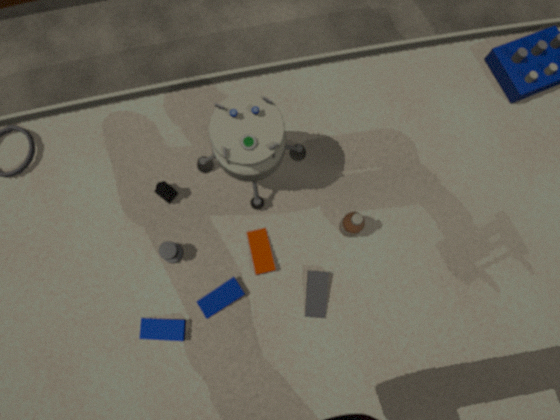

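View pics/s0.png

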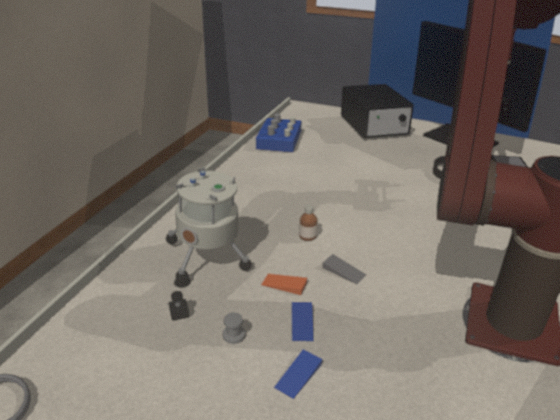

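The top view shows the orange wedge centred near (261,252), with the short foot at (257,203) and side feet at (205,164) and (298,152). The clamp is at (167,192), the coupling at (171,252) and the bottle at (352,222). Next I measure these.

```bash
python3 - <<'E'
from h import *
im=cv2.imread('pics/t0.png');h=cv2.cvtColor(im,cv2.COLOR_BGR2HSV)
m=cv2.inRange(h,(3,180,120),(18,255,255));m=cv2.morphologyEx(m,cv2.MORPH_OPEN,np.ones((3,3)))
c=max(cv2.findContours(m,0,2)[0],key=cv2.contourArea);r=cv2.minAreaRect(c);b=cv2.boxPoints(r)
print(cv2.contourArea(c),r,b.tolist())
print('z0',ray('top',b,0).round(1).tolist());print('z10',ray('top',b,10).round(1).tolist())
f=ray('top',[(257,203),(205,164),(298,152)],[17,19,19]);print('feet',f.round(1).tolist())
mid=(f[1]+f[2])/2;print('mid',mid,'yaw',np.arctan2(*(mid-f[0])[1::-1]),np.linalg.norm(mid-f[0]),np.linalg.norm(f[1]-f[2]))
print('lid',ray('top',[(248,142)],215),'bottle',ray('top',[(352,224)],60))
w=cv2.resize(im[180:300,180:340],None,fx=5,fy=5,interpolation=cv2.INTER_CUBIC)
s=cv2.imread('pics/s0.png')[230:330,160:320];s=cv2.resize(s,None,fx=5,fy=5,interpolation=cv2.INTER_CUBIC)
cv2.imwrite('pics/c1.png',s)
E
```

```text
742.0 ((260.4971618652344, 250.65447998046875), (42.27358627319336, 19.412872314453125), 77.00537872314453) [[246.28648376464844, 232.24156188964844], [265.20220947265625, 227.8763885498047], [274.70782470703125, 269.0673828125], [255.7921142578125, 273.43255615234375]]
z0 [[572.7, 91.4, 0.0], [574.1, 47.3, 0.0], [478.3, 44.6, 0.0], [477.1, 87.7, 0.0]]
z10 [[570.9, 91.0, 10.0], [572.3, 47.4, 10.0], [477.5, 44.7, 10.0], [476.3, 87.4, 10.0]]
feet [[630.8, 54.7, 17.0], [745.5, 155.2, 19.0], [731.4, -61.8, 19.0]]
mid [738.45797397  46.73346717  19.        ] yaw -0.07375221898668433 107.99743860949143 217.43609852881607
lid [[696.46242619  50.4754035  215.        ]] bottle [[ 534.60416357 -134.92803968   60.        ]]
```

View pics/c1.png

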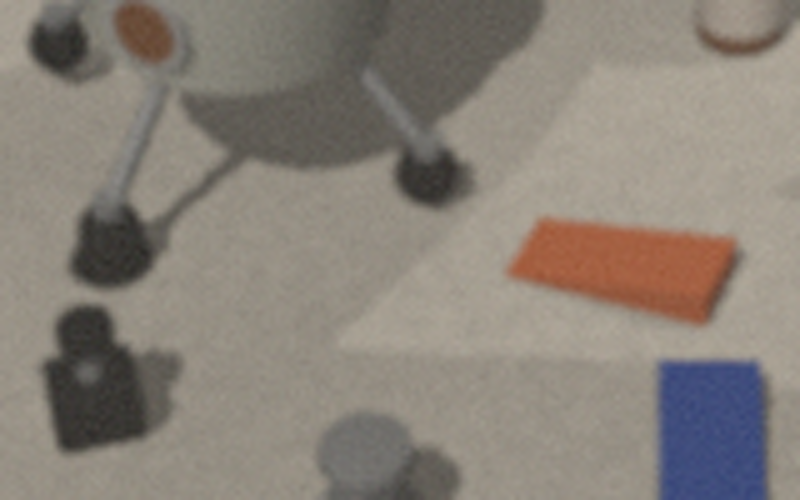

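The thin end faces the chamber. The wrist camera sits on tool +x, so I'll turn the tool about half a turn to keep it away from the chamber, and travel in two calls.

```bash
python3 -m jog '[[[60,-70,-28,0,0,-0.18,40],[120,-140,-28,0,0,-0.36,40],[180,-200,-28,0,0,-0.54,40],[220,-240,-28,0,0,-0.72,40],[250,-285,-28,0,0,-0.9,40],[250,-285,-28,0,0,-1.08,40],[250,-285,-28,0,0,-1.26,40],[250,-285,-28,0,0,-1.42,40],[250,-285,-28,0,0,-1.42,40]]]'
cat > goto.py <<'E'
import sys
from h import *
from scipy.spatial.transform import Rotation as r
x,y,z,yaw=map(float,sys.argv[1:])
s=env.read_state();A=R(s['orientation'])
B=r.from_euler('z',yaw).as_matrix()@np.diag([1,-1,-1.])
print('pos',s['tcp_pos'].round(1),'axisx',A[:,0].round(3),'F',s['wrist_force'].round(1),'t',s['time'])
print('shift',(A.T@(np.array([x,y,z])-s['tcp_pos'])).round(1),'rot',r.from_matrix(A.T@B).as_rotvec().round(3))
E
python3 goto.py 500 62 250 3.07
```

```text
time: 1.23
tcp_pos: [321.4, -273.0, 250.3]
orientation: [-0.0, 0.678, 0.735, 0.0]
wrist_force: [0.5, -0.2, -0.2]
opening: 39.8
gripper_force: 0.0
pos [ 321.4 -273.   250.3] axisx [-0.08   0.997  0.   ] F [ 0.5 -0.2 -0.2] t 1.225
shift [3.196e+02 2.049e+02 3.000e-01] rot [ 0.    -0.    -1.419]
```

```bash
python3 -m jog '[[[50,32,0,0,0,-0.18,12],[100,64,0,0,0,-0.36,12],[150,96,0,0,0,-0.54,12],[200,128,0,0,0,-0.72,12],[250,160,0,0,0,-0.9,12],[290,186,0,0,0,-1.08,12],[320,205,0,0,0,-1.26,12],[320,205,0,0,0,-1.42,12],[320,205,0,0,0,-1.42,12],[320,205,0,0,0,-1.42,12]]]'
python3 - <<'E'
from h import *
print(env.read_state()['tcp_pos'],R(env.read_state()['orientation'])[:,0]); snap('wrist','w0.png')
print(proj('wrist',[(525,68,0),(631,55,0)]))
E
```

```text
time: 2.48
tcp_pos: [499.7, 61.6, 250.3]
orientation: [-0.0, 0.038, 0.999, -0.0]
wrist_force: [0.4, -0.0, 0.0]
opening: 12.2
gripper_force: 0.0
[499.71357358  61.55133609 250.30954212] [-9.97165873e-01  7.52330027e-02  4.65690460e-04]
[[280.11791683 198.51599185]
 [275.9410952  275.24314569]]
```

View pics/w0.png

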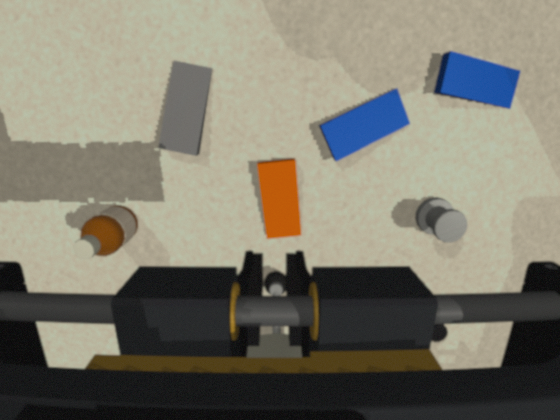

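The wrist view has +x pointing down. The wedge is at (279,198) and the foot ball is just visible between the fingers at about (275,283). The camera housing is seen from behind, as intended.

```bash
python3 - <<'E'
from h import *
im=cv2.imread('pics/w0.png');h=cv2.cvtColor(im,cv2.COLOR_BGR2HSV)
m=cv2.inRange(h,(3,180,120),(18,255,255));m[:150]=0;m[245:]=0;m[:,:240]=0;m[:,320:]=0
c=max(cv2.findContours(m,0,2)[0],key=cv2.contourArea)
b=cv2.approxPolyDP(c,5,True)[:,0];print(b.tolist())
b=b[np.argsort(b[:,1])]
z=[18.5 if v<200 else 1.5 for v in b[:,1]]
P=ray('wrist',b,z);print(P.round(1).tolist())
he=P[:2].mean(0);ti=P[2:].mean(0);print('heel',he,'tip',ti,'yaw',np.arctan2(*(ti-he)[1::-1]))
print('foot',ray('wrist',[(275,282)],17))
E
```

```text
[[293, 160], [258, 163], [268, 237], [299, 233]]
[[475.4, 86.1, 18.5], [475.8, 45.3, 18.5], [572.2, 89.1, 1.5], [574.7, 48.8, 1.5]]
heel [475.59420781  65.69748288  18.5       ] tip [573.44082896  68.96058647   1.5       ] yaw 0.03333681488880984
foot [[632.00226614  53.58768448  17.        ]]
```

The wedge centre comes out at about (524.5,67), yaw +0.033, and the foot at (631.5,54) with rig yaw about -0.068. Both cameras agree. I'll descend behind the heel.

```bash
python3 -m jog '[[[53,0,20,0,0,0,12],[53,0,80,0,0,0,12],[53,0,140,0,0,0,12],[53,0,190,0,0,0,12],[53,0,220,0,0,0,12],[53,0,235,0,0,0,12],[53,0,242,0,0,0,12],[53,0,244,0,0,0,12],[53,0,244,0,0,0,12]]]'; python3 goto.py 500 62 6 3.07
```

```text
time: 3.65
tcp_pos: [448.0, 65.7, 7.5]
orientation: [0.001, 0.035, 0.999, -0.0]
wrist_force: [0.2, 0.1, -0.6]
opening: 12.1
gripper_force: 0.0
pos [448.   65.7   7.5] axisx [-0.998  0.07  -0.002] F [ 0.2  0.1 -0.6] t 3.65
shift [-52.2  -0.    1.6] rot [0.    0.002 0.001]
```

```bash
python3 -m jog '[[[-8,0,1,0,0,0,12],[-14,0,1,0,0,0,12],[-18,0,1,0,0,0,12],[-21,0,1,0,0,0,12],[-24,0,1,0,0,0,12],[-27,0,1,0,0,0,12],[-30,0,1,0,0,0,12],[-33,0,1,0,0,0,12],[-36,0,1,0,0,0,12],[-36,0,1,0,0,0,12]]]'
cat > look.py <<'E'
import sys
from h import *
n=sys.argv[1]
im=snap('top',n+'t.png');h=cv2.cvtColor(im,cv2.COLOR_RGB2HSV)
m=cv2.inRange(h,(3,170,90),(18,255,255));m=cv2.morphologyEx(m,cv2.MORPH_OPEN,np.ones((3,3)))
c=max(cv2.findContours(m,0,2)[0],key=cv2.contourArea);b=cv2.boxPoints(cv2.minAreaRect(c))
P=ray('top',b,8)[:,:2];P=P[np.argsort(P[:,0])]
he=P[:2].mean(0);ti=P[2:].mean(0);print('heel',he.round(1),'tip',ti.round(1),'yaw',np.arctan2(*(ti-he)[::-1]).round(3),'lat@heel,tip',[round(float((p-[631.5,54])@[.068,.998]),1) for p in(he,ti)])
f=snap('side',n+'s.png');a=cv2.resize(im[80:300,140:360],(400,400));s=cv2.resize(f[150:320,140:310],(400,400))
cv2.imwrite('pics/'+n+'.png',cv2.cvtColor(np.hstack([a,s]),cv2.COLOR_RGB2BGR))
E
python3 look.py a; python3 goto.py 570 58 5 3.07
```

```text
time: 4.9
tcp_pos: [483.3, 63.2, 5.6]
orientation: [0.0, 0.035, 0.999, 0.0]
wrist_force: [0.0, -0.5, 0.4]
opening: 12.0
gripper_force: 0.0
pos [483.2  63.2   5.6] axisx [-0.998  0.07  -0.   ] F [-0.4 -0.8  0.7] t 4.95
shift [-87.    0.8   0.7] rot [0.    0.    0.002]Traceback (most recent call last):
  File "look.py", line 6, in <module>
    c=max(cv2.findContours(m,0,2)[0],key=cv2.contourArea);b=cv2.boxPoints(cv2.minAreaRect(c))
ValueError: max() iterable argument is empty
```

The arm hides the wedge from above, so I'll measure in the side view instead.

```bash
cat > look.py <<'E'
import sys
from h import *
n=sys.argv[1]
im=snap('side',n+'s.png');h=cv2.cvtColor(im,cv2.COLOR_RGB2HSV)
m=cv2.inRange(h,(3,110,60),(18,255,255));m[:230]=0;m[330:]=0;m[:,:225]=0;m[:,345:]=0
cs=cv2.findContours(m,0,2)[0];print([cv2.contourArea(c) for c in cs if cv2.contourArea(c)>15])
x0,y0=200,230
a=cv2.resize(im[y0:y0+90,x0:x0+120],(800,600),interpolation=cv2.INTER_CUBIC)
cv2.imwrite('pics/'+n+'.png',cv2.cvtColor(a,cv2.COLOR_RGB2BGR))
E
python3 look.py a
```

```text
[231.0]
```

View pics/a.png

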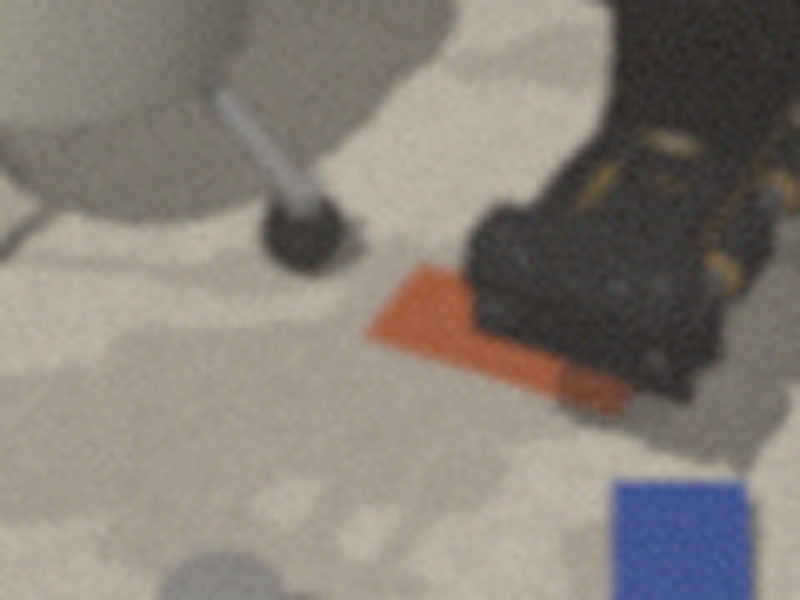

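The wedge's tip corners are at crop (425,265) and (368,335), and the lower left heel corner is at (620,412).

```bash
python3 - <<'E'
from h import *
q=lambda p:(200+p[0]*.15,230+p[1]*.15)
P=ray('side',[q((425,265)),q((368,337)),q((617,414)),q((305,235))],[1.5,0,0,17])
print(P.round(1).tolist());t=(P[0]+P[1])/2
e=P[1]-P[2];print('tip',t,'edge yaw',np.arctan2(e[1],e[0]),np.linalg.norm(e),'tipw',np.linalg.norm(P[0]-P[1]))
for p in(t,): print('lat vs measured foot',(p-P[3])[:2]@[.068,.998])
E
```

```text
[[588.6, 40.8, 1.5], [591.7, 84.5, 0.0], [495.0, 88.5, 0.0], [627.8, 59.6, 17.0]]
tip [590.12731005  62.65669023   0.75      ] edge yaw -0.04155359323727735 96.76482559350525 tipw 43.818767591418656
lat vs measured foot 0.5278857617588006
```

```bash
python3 - <<'E'
from h import *
for n,u in(('t0',(257,203)),('s0',(246,265)),('w0',(275,283))):
    g=cv2.cvtColor(cv2.imread(f'pics/{n}.png'),cv2.COLOR_BGR2GRAY);x,y=u
    print(n);print(g[y-9:y+10,x-11:x+12])
for n in('top','side'):print(n,proj(n,[(631.5,54,17),(630,57,17),(628,59.5,17)]).round(1).tolist())
E
```

```text
t0
[[110 112 114 117 113 111 109  95  84  72  64  67  79 104 115 117 109 114
  114 116 115 116 115]
 [117 118 115 113 114 116 111  91  86  76  61  61  69  94 107 118 114 112
  112 114 118 115 107]
 [114 115 117 117 116 112 104  93  83  80  65  54  57  71  85  96 109 111
  112 114 115 107 100]
 [110 114 114 112 116 107  94  79  70  76  69  62  55  47  58  70  90  98
  104 103 105 105  89]
 [112 115 112 115 108  93  73  54  65  73  70  68  63  52  45  43  54  69
   80  86  88  88  83]
 [114 115 112 114 101  77  50  46  71  77  76  73  73  69  50  35  35  56
   71  75  77  78  77]
 [117 113 113 107  88  58  38  53  77  84  81  83  83  84  65  45  25  43
   57  67  71  77  71]
 [117 113 113 100  77  48  40  57  77  86  84  90  85  81  66  45  25  37
   59  70  74  73  73]
 [113 118 111 109  80  45  36  54  75  83  87  89  83  78  57  33  25  37
   58  64  67  76  71]
 [112 113 115 105  75  51  33  44  62  78  82  80  81  68  52  37  18  36
   53  67  70  71  71]
 [110 111 112 106  87  55  29  32  44  62  65  72  55  49  38  25  26  39
   58  70  75  72  76]
 [108 117 114 115  96  63  36 
[... 3847 characters left out ...]
4  28  25]
 [109  80  46  28  40  67  99 121 130 134 135 135 136 136 136 133 125 107
   80  50  35  26  15]
 [131 103  63  36  46  80 110 127 136 138 136 136 136 136 137 136 133 117
   88  58  36  29  26]
 [143 123  83  47  53  86 114 131 135 137 136 136 135 134 136 137 133 122
   97  63  40  36  25]
 [156 143 108  70  62  88 116 132 135 136 134 133 134 135 135 137 133 125
   96  69  55  54  44]
 [164 159 137 102  80  89 115 129 135 132 129 129 128 132 134 135 133 122
   99  79  83  82  65]
 [169 170 160 139 111 101 114 128 130 125 121 122 124 128 129 132 130 118
  100  99 111 109  83]]
top [[257.2, 202.6], [256.1, 203.5], [255.1, 204.6]]
side [[245.4, 263.6], [245.4, 264.4], [245.7, 265.2]]
```

The foot is near (630.5,56). The wedge's tip is about 3 mm to the left and its yaw error is about 0.02, both well inside the wedge's width. I'll push on with a slight lateral drift, then check the force.

```bash
python3 -m jog '[[[-6,-0.3,0,0,0,0,12],[-12,-0.6,0,0,0,0,12],[-18,-1,0,0,0,0,12],[-24,-1.3,0,0,0,0,12],[-30,-1.6,0,0,0,0,12],[-36,-2,0,0,0,0,12],[-40,-2,0,0,0,0,12],[-44,-2,0,0,0,0,12],[-48,-2,0,0,0,0,12],[-52,-2,0,0,0,0,12],[-55,-2,0,0,0,0,12],[-58,-2,0,0,0,0,12]]]'; python3 look.py b; python3 goto.py 571 58 5 3.07
```

```text
time: 6.5
tcp_pos: [535.6, 57.8, 4.3]
orientation: [-0.006, 0.035, 0.999, 0.0]
wrist_force: [-15.8, 1.3, 12.7]
opening: 12.1
gripper_force: 8.1
[150.0]
pos [536.5  57.7   4.4] axisx [-0.998  0.069  0.01 ] F [-10.4  -0.5   4.9] t 6.55
shift [-34.4   2.7  -0.9] rot [-0.    -0.01   0.002]
```

View pics/b.png

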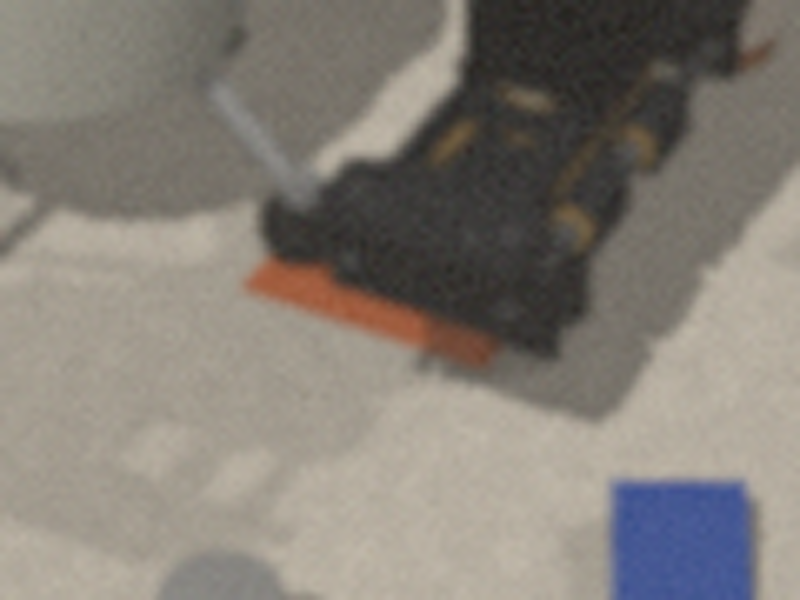

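The wedge's tip is under the foot: the left tip corner shows at (250,285), past the ball at (290,230). The push is about 10–16 N. Continuing.

```bash
python3 -m jog '[[[-3,0,-1,0,0,0,12],[-6,0,-1,0,0,0,12],[-9,0,-1,0,0,0,12],[-12,0,-1,0,0,0,12],[-15,0,-1,0,0,0,12],[-18,0,-1,0,0,0,12],[-20,0,-1,0,0,0,12],[-22,0,-1,0,0,0,12],[-24,0,-1,0,0,0,12]]]'; python3 -m jog '[[[-1,0,0,0,0,0,12],[-2,0,0,0,0,0,12],[-3,0,0,0,0,0,12]]]'
```

```text
time: 7.68
tcp_pos: [562.0, 55.7, 4.9]
orientation: [-0.003, 0.035, 0.999, 0.0]
wrist_force: [-5.2, 0.3, -1.5]
opening: 12.1
gripper_force: 2.5
time: 8.05
tcp_pos: [567.2, 55.4, 6.3]
orientation: [-0.0, 0.035, 0.999, 0.0]
wrist_force: [-4.4, 0.6, -1.2]
opening: 11.8
gripper_force: 2.1
```

```bash
python3 -m jog '[[[-1,0,0,0,0,0,12],[-2,0,0,0,0,0,12],[-2,0,0,0,0,0,12]]]'; python3 -m jog '[[[-1,0,0,0,0,0,12],[-2,0,0,0,0,0,12],[-2,0,0,0,0,0,12]]]';  python3 look.py c
```

```text
time: 8.43
tcp_pos: [568.8, 55.2, 6.1]
orientation: [-0.001, 0.035, 0.999, 0.0]
wrist_force: [-5.4, 0.0, -2.4]
opening: 11.8
gripper_force: 2.7
time: 8.8
tcp_pos: [570.1, 55.2, 5.7]
orientation: [-0.002, 0.035, 0.999, 0.0]
wrist_force: [-6.4, 0.8, -3.3]
opening: 12.1
gripper_force: 3.2
[174.5]
```

View pics/cs.png

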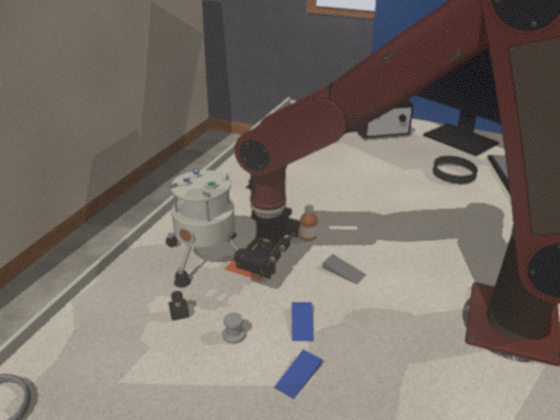

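The chamber has straightened and its lid has shifted left in the picture. There is no jam yet, so I'll go on in small steps until the push rises.

```bash
python3 -m jog '[[[-1,0,0,0,0,0,12],[-2,0,0,0,0,0,12],[-2,0,0,0,0,0,12]]]'; python3 -m jog '[[[-1,0,0,0,0,0,12],[-1.5,0,0,0,0,0,12],[-1.5,0,0,0,0,0,12]]]'
```

```text
time: 9.22
tcp_pos: [571.4, 55.1, 5.3]
orientation: [-0.002, 0.035, 0.999, 0.0]
wrist_force: [-7.8, 0.5, -3.4]
opening: 12.2
gripper_force: 3.8
time: 9.6
tcp_pos: [572.3, 55.0, 5.0]
orientation: [-0.003, 0.035, 0.999, 0.0]
wrist_force: [-8.9, -0.4, -3.4]
opening: 11.9
gripper_force: 4.3
```

```bash
for i in 1; do python3 -m jog '[[[-1,0,0,0,0,0,12],[-2,0,0,0,0,0,12],[-3,0,0,0,0,0,12],[-3,0,0,0,0,0,12]]]'; done; python3 -m jog '[[[-1,0,0,0,0,0,12],[-2,0,0,0,0,0,12],[-3,0,0,0,0,0,12],[-3,0,0,0,0,0,12]]]'; python3 look.py d
```

```text
time: 10.1
tcp_pos: [574.1, 54.9, 4.5]
orientation: [-0.004, 0.035, 0.999, 0.0]
wrist_force: [-10.6, -0.1, -3.9]
opening: 11.9
gripper_force: 5.6
time: 10.6
tcp_pos: [574.3, 54.9, 4.4]
orientation: [-0.007, 0.035, 0.999, 0.0]
wrist_force: [-21.7, 0.8, 6.5]
opening: 12.2
gripper_force: 10.8
[161.5]
```

View pics/d.png

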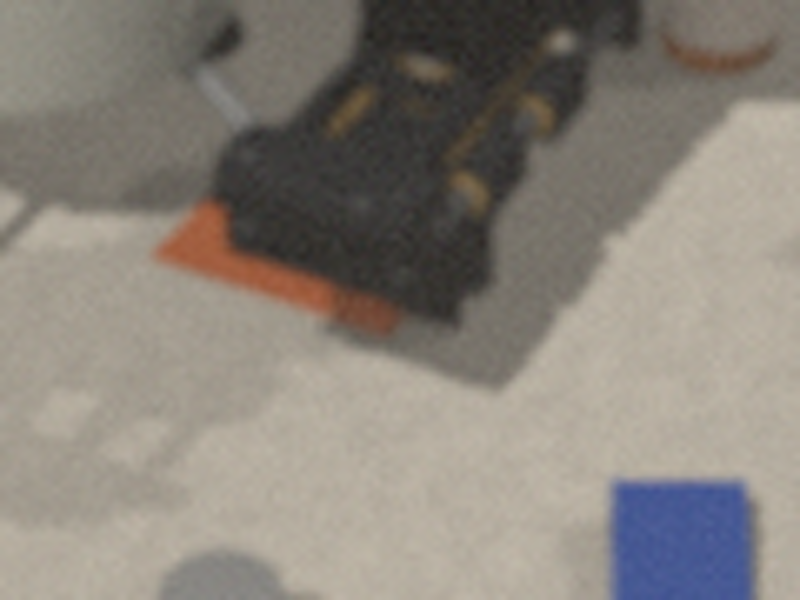

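The push jumped from 10.6 to 21.7 N with no motion, so the wedge is jammed with its origin about under the foot. One small confirming nudge, then I'll back straight off and rise.

```bash
python3 -m jog '[[[-1,0,0,0,0,0,12],[-2,0,0,0,0,0,12],[-2,0,0,0,0,0,12]]]'; python3 -m jog '[[[6,0,0,0,0,0,12],[15,0,0,0,0,0,12],[40,0,0,0,0,0,12],[80,0,0,0,0,0,12],[110,0,-20,0,0,0,12],[130,0,-60,0,0,0,12],[150,0,-120,0,0,0,12],[160,0,-180,0,0,0,12],[160,0,-230,0,0,0,12],[160,0,-230,0,0,0,12]]]'
python3 -m jog '[[[20,-60,0,0,0,0,12],[40,-120,0,0,0,0,12],[50,-180,0,0,0,0,12],[50,-240,0,0,0,0,12],[50,-300,0,0,0,0,12],[50,-300,0,0,0,0,12],[50,-300,0,0,0,0,12]]]'
python3 - <<'E'
from h import *
a=snap('top','e_t.png')[80:300,130:380];b=snap('side','e_s.png')[150:320,130:330]
cv2.imwrite('pics/e.png',cv2.cvtColor(np.hstack([cv2.resize(a,(400,360)),cv2.resize(b,(400,360))]),cv2.COLOR_RGB2BGR))
h=cv2.cvtColor(cv2.imread('pics/e_t.png'),cv2.COLOR_BGR2HSV)
m=cv2.inRange(h,(3,180,90),(18,255,255));m[300:]=0
c=max(cv2.findContours(m,0,2)[0],key=cv2.contourArea);P=ray('top',cv2.boxPoints(cv2.minAreaRect(c)),14)
print(P[:,:2].round(1).tolist());print('level lid expected px',proj('top',[(740,47.5,215),(740-17,48.5,215)]).tolist(), proj('side',[(740,47.5,215),(723,48.5,215)]).tolist())
E
```

```text
time: 11.02
tcp_pos: [574.5, 54.9, 4.4]
orientation: [-0.009, 0.035, 0.999, -0.0]
wrist_force: [-28.1, 0.6, 14.0]
opening: 12.1
gripper_force: 14.3
time: 12.28
tcp_pos: [427.9, 65.3, 243.4]
orientation: [0.008, 0.035, 0.999, 0.0]
wrist_force: [0.7, -1.0, 0.0]
opening: 11.8
gripper_force: 0.0
time: 13.15
tcp_pos: [352.6, -230.3, 236.2]
orientation: [0.0, 0.035, 0.999, 0.0]
wrist_force: [0.0, -0.1, 0.1]
opening: 11.8
gripper_force: 0.0
[[680.1, 71.3], [677.1, 28.4], [584.1, 35.3], [587.1, 77.3]]
level lid expected px [[245.2869634533404, 120.14989123987341], [246.42238746725695, 128.58788466739003]] [[201.71695247596443, 182.6569253609484], [207.9431538047901, 184.23021050258617]]
```

View pics/e.png

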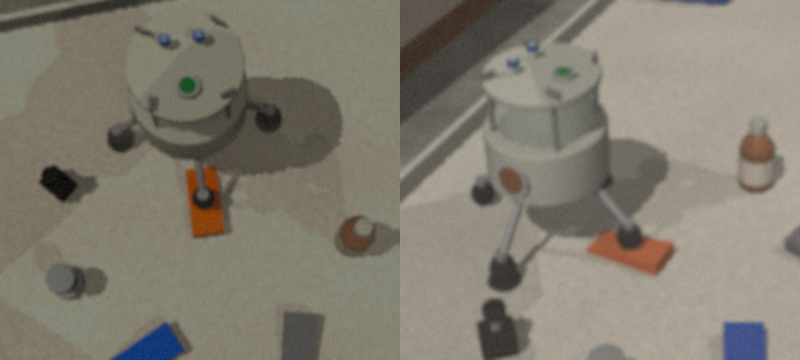

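The foot stands on the middle of the wedge, whose centre is at about x = 632, in line with the short leg. The chamber is upright, and the bottle, clamp and coupling have not moved. Handing in.

```bash
python3 -c "
from rig import env
print(env.finish_job())"
```

```text
the job is handed in; nothing more can be done
None
```

I pushed the wedge in, thin end first, until it jammed under the short foot. The chamber looks level in the last pictures, the arm is clear, the bottle, clamp and coupling look unmoved, and the job is handed in; no verdict came back.

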